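# Move the lift-off swarf guard to the other drive unit

## Robot

A 6-joint arm with a two-finger parallel gripper is mounted at the origin on the work surface. World frame = base frame: x ahead of the robot, y to its left, z up, the work surface at z = 0. Lengths are in m, angles in rad, forces in N, time in s.
With the tool pointing down it reaches from about 0.3 to 0.875 m from the base axis. Payload 4.2 kg.
Tool frame: the origin (TCP) lies between the finger pads; the fingertips stand 14 mm ahead of it and the grasp point (between the pads) lies 5 mm behind it; z points along the fingers, y is the direction in which the jaws open and shut (so a half turn about z gives the same grasp; the last joint's range is limited). The gripper opens to 85 mm and grips with 20 to 120 N. Pads are 22 mm wide; open, the fingers measure 114 mm over their backs; the gripper's body (76 mm by 85 mm) begins 54 mm behind the grasp point. The pads swing forward as they close: fully open they stand 13 mm farther back than shut.
Start: joints at [-1.301, 0.32, 1.565, -0, 1.257, -0.02], TCP at [0.164, -0.551, 0.245] pointing down, gripper open.
Joint ranges: [-3.11, 3.11], [-0.84, 2.01], [0.21, 2.61], [-1.34, 4.49], [0.05, 2.63], [-2.56, 2.56]. Speed limits (rad/s): [2.57, 2.57, 3.14, 3.14, 3.14, 3.14].

## Interface

Orientations are given as a 3x3 rotation matrix whose columns are the frame's x, y, z axes.
In Python, from plant import bot gives the robot as it stands. The module is installed in compiled form; this text tells all that it offers.
- The arm moves only by the shell command python3 -m inch 'ROWS' [FORCE]. ROWS is JSON, a list of rows, each an object with "fingers": the gripper command: -1 is shut, 1 is fully open, values between are in proportion; "linear": the shift along the tool's x, y, z in mm, a list of three; "rot": the turn, a rotation vector about the tool's x, y, z in degrees, a list of three. In form: [{"fingers": fingers, "linear": [dx, dy, dz], "rot": [rx, ry, rz]}, ...]. A call has 1 to 8 rows; each row shifts and turns the pose as measured when the row begins, along the tool's axes as they then stand; what a row does not reach is not made up. A row lasts 1/8 s, in which the tool goes at most 62.5 mm and 10.7 degrees, less where a joint would pass 70% of its speed; a pose out of reach is approached as far as the arm can. A call with a gripper value outside its range is refused whole. The fingers move at their own pace and stop on an object; FORCE is the grip in N (left out, the last holds). Time passes only in rows, so rows that do not move let the fingers close. It gives the time, the measured TCP pose, the force and the opening at its end, in the units of the state.
- bot.state(): the state, without advancing time (a new reading comes with each control period).
- bot.get_image(name): name is "side" or "top"; returns the picture (400x640x3 uint8, red, green, blue); there is no depth.
- bot.get_calibration(name): a dict with "fx", "fy", "cx", "cy" (pixels), "D" ([k1, k2, p1, p2, k3] as OpenCV has them; the pictures are not rectified), "R" (3x3) and "t" (3): a world point X has camera coordinates R X + t. Camera axes: x right, y down, z forward; pixel columns grow to the right and rows downward; lengths in m; the calibration is good to about 2 mm. A picture is of the moment at which its call begins. get_calibration takes no time and is no camera call.
- bot.sign_off(): hands the job in, once; it reports no verdict.
Trained networks look in the newest picture that a camera, given by its name, has taken for a name from the list of things; names that differ only in an ending like _2 or _b are one class to them, and where a whole thing is asked for, a point or a joint stands for the part that bears it (a point fixed in the world has none). Each returns a list of dicts, best first, with "conf" (0 to 1); they miss things now and then, are a little off and sometimes report something else, mostly with a low value. They report only what shows in the picture. A call takes as long as a camera call. They do not tell look-alikes from the thing itself.
- bot.masks_of(name, camera): "region" (400x640 bool, what is visible of it) and "bbox" ([centre column, centre row, width, height] in pixels, round what is visible of it).
- bot.spot_point(name, camera): "centre" ([column, row] in pixels: a listed point, or the origin of a listed thing).
The state is a dict: "time_s": time; "q": joint angles; "joint_velocities": joint speeds; "joint_torque": joint torques, N m; "tool_pos": TCP position; "tool_rot": TCP orientation; "contact_force": force on the tool from outside, world axes, zero at the start; "torque": the same for the moment, N m; "opening": finger opening in m.
Only numpy, scipy, OpenCV 4.12 (cv2) and the standard library are available. Lean on these libraries where they do the work, as an engineer would, in place of code of your own. Each camera call takes 0.05 s, during which the arm holds its last target.

## Task

Two bench drive units share one orange swarf guard. Pinch the guard's two red tabs together to draw its sprung hinge pins, lift the guard off the unit it is on and drop it into the empty hinge fork of the other unit: fully down in both saddles, with both pins sprung home into the cheeks and the guard hanging free. Handle it gently, feeling for the saddles without jerking or pressing hard on either unit, and leave the can, the spanner and the bearing where they are.

Things in the scene. Friction and masses are not known exactly. Their poses are not given: they have to be found in the camera images.
- guard: swarf guard, 0.37 to 0.6 kg: steel hinge barrel, 22 mm diameter, 140 mm long, with a clear orange panel hanging from it (84 mm wide, 10 mm thick, lower edge 92 mm below the barrel axis). Origin at the barrel's centre, y along the barrel, z up. At the start it hangs in unit_a's fork, pins home, axis 125 mm above the bench. It swings freely about the barrel
- pin_l_tab (a point): on the outer face of the red pinch tab towards the guard's +y end, 36 mm above the barrel axis, 30 mm from the guard's middle with the pin home. The tab stands on the barrel: 20 mm wide (guard x), 8 mm thick (y), from 9 to 47 mm above the axis
- pin_r_tab (a point): the same on the red tab towards the guard's -y end
- pin_l (a joint): draw (m) of the brass 8 mm hinge pin at the +y end, moved by its tab towards the guard's middle. 0 = home, 10 mm out of the barrel's end; 0.011 = fully drawn, 1 mm inside it, against a hard stop, tab face then 19 mm from the middle. The spring pushes it out with 4 N at home, 8 N fully drawn; let go, it springs out unless it butts on a cheek
- pin_r (a joint): the same for the hinge pin at the -y end, drawn towards +y. With both tabs pinched to their stops they measure 38 mm over the outside (60 mm with the pins home), and the guard can be lifted and carried by them. Fingertips that advance as they close drag the tabs, and with them the guard, down (up, when opening): ease the hand up as you pinch, down as you let go
- unit_a: drive unit with the guard on it at the start, built like unit_b and fixed to the bench; origin on the bench under the middle of its hinge, y along the hinge, z up, x pointing from the gear case to the open side. Its fork stands true
- unit_b: drive unit with the empty hinge fork, fixed to the bench; same axes as unit_a. Grey base 170 x 210 mm, 12 mm thick; blue gear case and motor at x -35 to -125 mm, up to 127 mm high. The fork is two blue cheeks with a saddle inside each, open between the saddles for the panel (112 mm)
- hinge_b (a point): NOMINAL hinge centre of unit_b, 125 mm above the bench: where the guard's origin belongs. The fork was clamped by eye in slotted holes: all of it may really stand up to 8 mm off along the unit's y and 4 mm along its x (not turned, heights true). Find it by feel or sight. It does not give under hand forces
- hinge_a (a point): hinge centre of unit_a, 125 mm above the bench; true
- saddle_b (a point): nominal middle of the +y saddle's floor, 114 mm above the bench, reaching |y| 56 to 72 mm; the other one mirrors it. Lips 10 mm high, inner faces at x +-12.5 mm (1.5 mm play each side of the barrel). A barrel that misses crosswise rides on a lip, axis above 128 mm, and the lip pushes it sideways towards the saddle
- cheek_b (a point): nominal top inner edge of the +y cheek (12 mm thick, 44 mm wide, inner face at y 72 mm, top 140 mm above the bench; the other mirrors it): 2 mm play at each end of the barrel. A 15 x 15 mm window 125 mm up takes the hinge pin. A barrel that misses lengthwise lands on a cheek top, axis 151 mm up
- spray_can: green can, 48 mm diameter, 115 mm tall, standing on the bench between the units; origin at the centre of its foot. A bystander
- spanner: steel spanner, 160 mm long, lying on the bench between the units, beyond the can; origin at its middle. A bystander
- bearing: steel bearing ring, 52 mm diameter, 15 mm high, lying on the bench beyond the spanner; origin at the centre of its underside. A bystander
There are look-alikes about, which are no part of the job. What is shaped like the guard but blue or turquoise is not meant.

How it is judged:
By the outcome, as a careful person would: the job done as asked, in the order asked, and still so for the second after the job is handed in, with the robot touching nothing.
It also fails if it takes over 72 s, if anything falls off the work surface, if the arm or the gripper's body presses on something with over 40 N, if the wrist force passes 120 N, or if a joint passes its speed limit or range.

## Working session

There is one attempt and no reset: what is moved stays moved. The work goes in short steps, Python scripts to look and compute and a shell command to move; the robot and the scene stay as the last step left them, time stands still between calls to the robot, and variables do not carry over. Pictures are saved under pics/ and viewed, and the job is handed in when it is done.

```bash
mkdir -p pics; ls
python3 - <<'E'
from plant import bot
import cv2
s=bot.state(); print(s)
for n in("side","top"):
    im=bot.get_image(n); cv2.imwrite(f"pics/{n}0.png",im[:,:,::-1])
    c=bot.get_calibration(n); print(n,c)
    for t in("guard","pin_l_tab","pin_r_tab","unit_a","unit_b","hinge_a","hinge_b","saddle_b","cheek_b","spray_can"):
        r=bot.spot_point(t,n); print(t,[(x['centre'],round(x['conf'],2)) for x in r])
E
```

```text
pics
{'time_s': 0.0, 'q': array([-1.30099691e+00,  3.20307568e-01,  1.56567512e+00, -3.73889794e-06,
        1.25740516e+00, -1.99762484e-02]), 'joint_velocities': array([-0.00021739,  0.00010257,  0.00211425,  0.00201141, -0.00061927,
       -0.00046048]), 'joint_torque': array([ 1.04904604e-03, -4.15522671e+01, -2.34161854e+01,  5.64243521e-05,
        8.25123978e-03, -1.73067372e-05]), 'tool_pos': array([ 0.16419127, -0.55058777,  0.24447476]), 'tool_rot': array([[ 9.58307677e-01,  2.85737928e-01, -4.81914342e-04],
       [ 2.85738333e-01, -9.58306117e-01,  1.72929863e-03],
       [ 3.23047452e-05, -1.79490155e-03, -9.99998389e-01]]), 'contact_force': array([ 0.24270401, -0.05070303, -0.00742775]), 'torque': array([-0.01473754,  0.03583444,  0.05244928]), 'opening': 0.0852101906730482}
side {'fx': 424.375377096244, 'fy': 424.375377096244, 'cx': 322.0435882603818, 'cy': 200.21301826833405, 'D': array([-0.03454921,  0.        ,  0.        ,  0.        ,  0.        ]), 'R': array([[ 0.98514788, -0.17102429, -0.01530849],
       [-0.14136091, -0.75719699, -0.63770669],
       [ 0.0974
[... 1301 characters left out ...]
.3, 267.8], 0.82), ([342.8, 109.9], 0.55), ([302.6, 178.9], 0.52)]
pin_l_tab [([185.6, 222.0], 0.6), ([342.6, 113.6], 0.56), ([294.2, 179.5], 0.51), ([313.0, 281.0], 0.43), ([256.5, 263.7], 0.42)]
pin_r_tab [([242.3, 249.7], 0.5), ([371.9, 219.4], 0.5), ([337.1, 101.6], 0.47), ([306.3, 261.9], 0.43), ([312.1, 174.3], 0.37)]
unit_a [([433.9, 189.6], 0.57), ([307.4, 184.8], 0.56), ([314.5, 172.3], 0.35)]
unit_b [([433.9, 189.6], 0.57), ([307.4, 184.8], 0.56), ([314.5, 172.3], 0.35)]
hinge_a [([306.7, 179.1], 0.73), ([443.1, 187.1], 0.62)]
hinge_b [([306.7, 179.1], 0.73), ([443.1, 187.1], 0.62)]
saddle_b [([419.7, 188.7], 0.77)]
cheek_b [([422.9, 185.7], 0.8)]
spray_can [([373.9, 217.1], 0.68)]
```

View pics/side0.png

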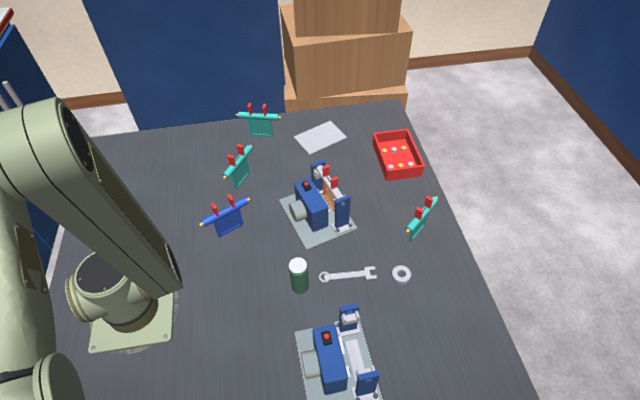

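View pics/top0.png

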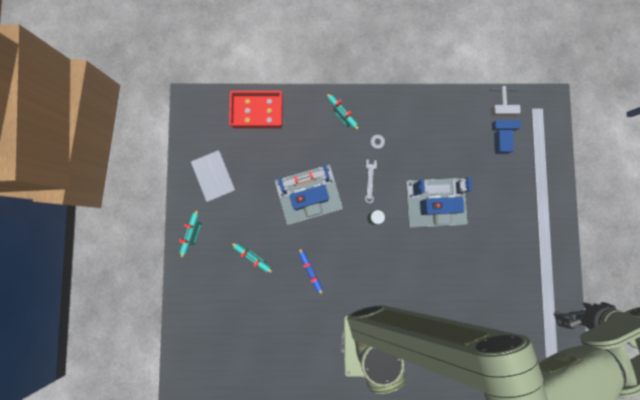

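Run:
```python
import cv2,numpy as np
s=cv2.imread("pics/side0.png");t=cv2.imread("pics/top0.png")
def c(im,x,y,w,h,f): return cv2.resize(im[y:y+h,x:x+w],None,fx=f,fy=f,interpolation=cv2.INTER_CUBIC)
a=np.hstack([c(s,275,150,90,100,4),c(s,290,300,100,100,4)])
b=np.hstack([c(t,265,150,90,90,4.4),c(t,395,160,90,90,4.4)])
cv2.imwrite("pics/cs0.png",a);cv2.imwrite("pics/ct0.png",b)
```

```text
(no output)
```

View pics/cs0.png

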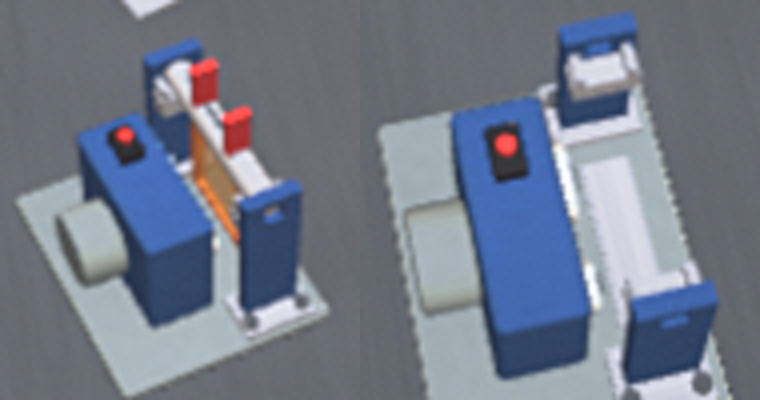

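View pics/ct0.png

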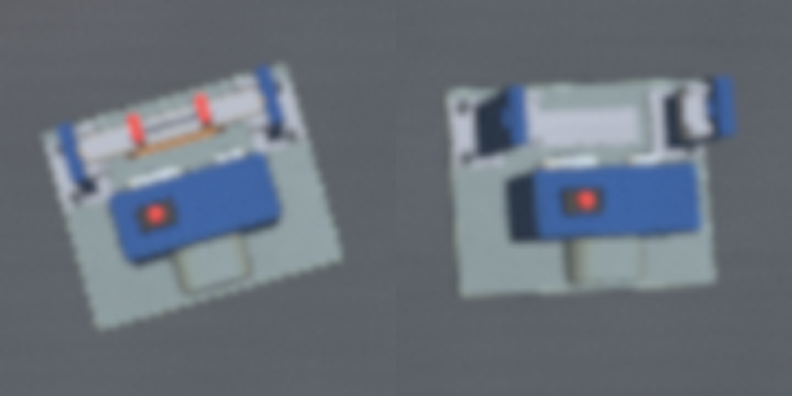

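```bash
cat > h.py <<'E'
from plant import bot
import cv2,numpy as np
from scipy.optimize import least_squares
CAL={n:bot.get_calibration(n) for n in("side","top")}
def proj(n,P):
    c=CAL[n];K=np.array([[c['fx'],0,c['cx']],[0,c['fy'],c['cy']],[0,0,1]])
    return cv2.projectPoints(np.atleast_2d(np.array(P,float)),cv2.Rodrigues(c['R'])[0],c['t'],K,c['D'])[0][:,0]
def ray(n,uv):
    c=CAL[n];K=np.array([[c['fx'],0,c['cx']],[0,c['fy'],c['cy']],[0,0,1]])
    p=cv2.undistortPoints(np.array([[uv]],float),K,c['D'])[0,0]
    return -c['R'].T@c['t'], c['R'].T@np.array([p[0],p[1],1])
def atz(n,uv,z):
    o,d=ray(n,uv);return o+d*(z-o[2])/d[2]
E
python3 - <<'E'
from h import *
for n,uv in (("top",(306.7,179.1)),("side",(330,181.5)),("top",(443.1,187.1)),("side",(354.9,343))): print(n,atz(n,uv,.125))
s=cv2.imread("pics/side0.png");t=cv2.imread("pics/top0.png")
def c(im,x,y,w,h,f=10):
    o=cv2.resize(im[y:y+h,x:x+w],None,fx=f,fy=f,interpolation=cv2.INTER_CUBIC)
    for i in range(0,w,5):
        cv2.line(o,(i*f+f//2,0),(i*f+f//2,6),(0,255,255),1);cv2.putText(o,str(x+i),(i*f-8,18),0,.35,(0,255,255),1)
    for i in range(0,h,5):
        cv2.line(o,(0,i*f+f//2),(6,i*f+f//2),(0,255,255),1);cv2.putText(o,str(y+i),(8,i*f+9),0,.35,(0,255,255),1)
    return o
cv2.imwrite("pics/a_s.png",c(s,300,158,65,60));cv2.imwrite("pics/a_t.png",c(t,270,158,75,50))
cv2.imwrite("pics/b_s.png",np.hstack([c(s,330,300,39,55),c(s,345,350,40,49)[:490] if 0 else c(s,345,345,40,55)]))
cv2.imwrite("pics/b_t.png",c(t,400,165,75,50))
E
```

```text
top [0.5700984  0.23114004 0.125     ]
side [0.57544946 0.24817482 0.125     ]
top [ 0.54312901 -0.22557002  0.125     ]
side [ 0.54182643 -0.23302813  0.125     ]
```

View pics/a_s.png

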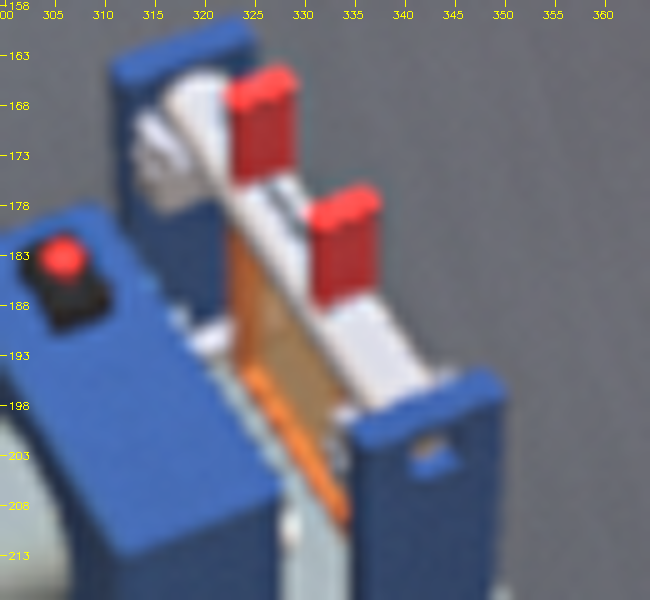

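View pics/a_t.png

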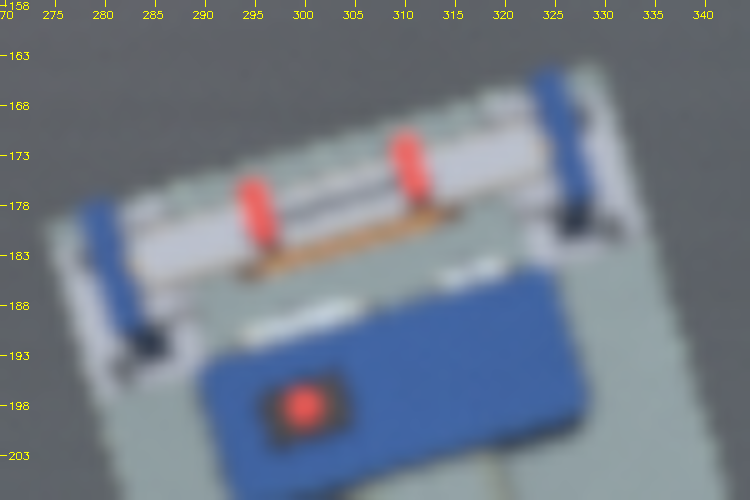

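View pics/b_s.png

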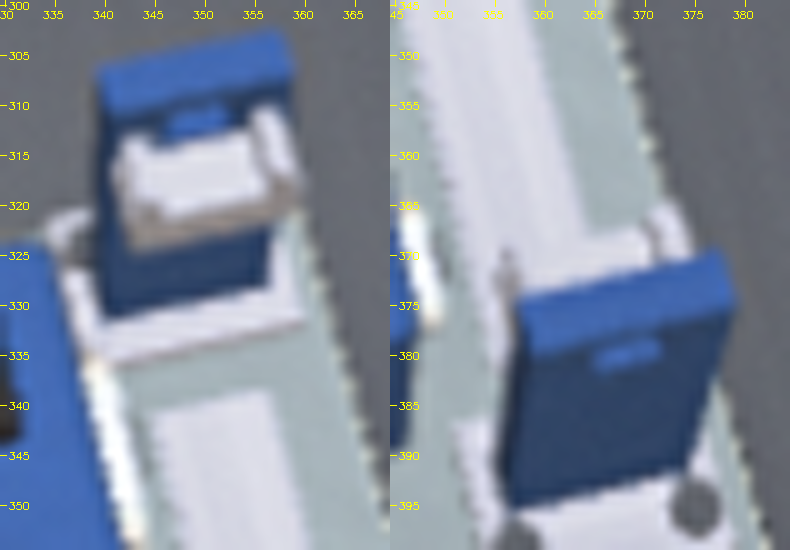

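View pics/b_t.png

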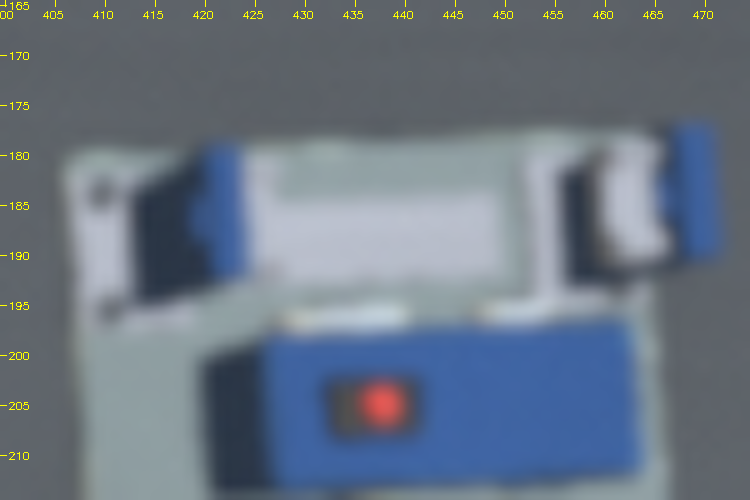

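```bash
cat > fit.py <<'E'
from h import *
# (camera, x mm, y mm, z mm, u, v)
B=[("top",22,84,420.2,179),("top",22,72,423.6,178.8),("top",-22,72,424.3,192.3),("top",-22,84,420.8,192.8),
("top",22,-72,466.7,177),("top",22,-84,471,177),("top",-22,-84,471.5,190.3),("top",-22,-72,467.5,190.7),
("side",-22,84,339.2,306.3),("side",22,84,358,302.5),("side",22,72,358.7,307),("side",-22,72,339.8,310.7),
("side",-22,-72,357.5,374.5),("side",22,-72,377.7,369.7),("side",22,-84,379,374.5),("side",-22,-84,358.5,380)]
A=[("side",-22,84,310.5,164),("side",22,84,324,159.3),("side",22,72,325.2,161.3),("side",-22,72,311.3,166),
("side",-22,-72,334.5,200.5),("side",22,-72,348.5,194.3),("side",22,-84,350,196.8),("side",-22,-84,335.7,202.3),
("top",22,84,277.7,178),("top",22,72,280.5,177.3),("top",-22,72,283.7,190),("top",-22,84,280.5,191),
("top",22,-72,322.8,165),("top",22,-84,325.5,164.5),("top",-22,-84,328.7,177.8),("top",-22,-72,325.7,178.3)]
def res(p,L):
    c,s=np.cos(p[2]),np.sin(p[2]);r=[]
    for n,x,y,u,v in L:
        x/=1000;y/=1000
        r+=list((proj(n,[p[0]+c*x-s*y,p[1]+s*x+c*y,.14])[0]-[u,v])/(1 if n=="side" else 1))
    return np.array(r)
if __name__=="__main__":
  for nm,L,p0 in(("A",A,[.57,.24,.2]),("B",B,[.54,-.23,0])):
    for cam in("both","side","top"):
        LL=[l for l in L if cam in("both",l[0])]
        f=least_squares(res,p0,args=(LL,));print(nm,cam,f.x[:2].round(4),np.degrees(f.x[2]).round(2),"rms",np.sqrt(np.mean(f.fun**2)).round(2))
        if cam=="both":print(f.fun.reshape(-1,2).round(1).tolist())
E
python3 fit.py
```

```text
A both [0.5728 0.2419] 15.95 rms 0.41
[[-0.2, -0.5], [-0.4, -0.5], [0.2, 0.1], [0.7, 0.1], [-0.5, -0.9], [-0.5, -0.1], [0.1, 0.3], [0.2, 0.3], [-0.6, 0.3], [0.1, -0.0], [0.4, -0.0], [0.1, -0.0], [-0.4, 0.5], [0.3, 0.0], [0.8, -0.7], [0.3, -0.2]]
A side [0.5728 0.2412] 16.21 rms 0.39
A top [0.5728 0.2423] 15.64 rms 0.37
B both [ 0.549  -0.2306] 2.54 rms 0.33
[[-0.0, 0.4], [0.2, 0.4], [0.4, 0.1], [0.3, -0.2], [0.4, 0.3], [-0.3, 0.2], [0.3, 0.0], [0.7, -0.2], [-0.0, -0.2], [-0.3, -0.3], [0.4, -0.1], [0.6, 0.2], [-0.4, -0.5], [-0.2, -0.5], [0.2, 0.4], [0.2, -0.2]]
B side [ 0.5487 -0.2309] 2.65 rms 0.31
B top [ 0.5494 -0.2298] 2.32 rms 0.25
```

```bash
cat > to.py <<'E'
import sys
from h import *
# usage: to.py x y z yawdeg
x,y,z,yaw=map(float,sys.argv[1:5]);s=bot.state();R=s['tool_rot']
a=np.radians(yaw);Rt=np.array([[np.cos(a),np.sin(a),0],[np.sin(a),-np.cos(a),0],[0,0,-1]])
d=R.T@(np.array([x,y,z])-s['tool_pos'])*1000
rv=cv2.Rodrigues(R.T@Rt)[0].ravel()
print("t",round(s['time_s'],2),"pos",s['tool_pos'].round(4),"F",s['contact_force'].round(1),"open",round(s['opening']*1000,1))
print("linear",d.round(1),"rot",np.degrees(rv).round(2))
E
python3 -m inch '[{"fingers":1,"linear":[40,-42,-2],"rot":[0,0,0]},{"fingers":1,"linear":[40,-42,-2],"rot":[0,0,0]},{"fingers":1,"linear":[40,-42,-2],"rot":[0,0,0]},{"fingers":1,"linear":[40,-42,-2],"rot":[0,0,0]},{"fingers":1,"linear":[40,-42,-2],"rot":[0,0,0]},{"fingers":1,"linear":[40,-42,0],"rot":[0,0,0]},{"fingers":1,"linear":[40,-42,0],"rot":[0,0,0]},{"fingers":1,"linear":[40,-42,0],"rot":[0,0,0]}]'
python3 to.py .5728 .2419 .255 15.95
```

```text
time_s: 2.1
tool_pos: [0.3811, -0.1302, 0.256]
tool_rot: [[0.961, 0.277, 0.007], [0.277, -0.961, -0.004], [0.005, 0.006, -1.0]]
contact_force: [0.5, -0.3, 0.8]
opening: 0.0852
t 2.1 pos [ 0.3811 -0.1302  0.256 ] F [ 0.5 -0.3  0.8] open 85.2
linear [ 287.1 -304.5    0.8] rot [ 0.33 -0.3   0.11]
```

```bash
python3 -m inch '[{"fingers":1,"linear":[40,-42,0],"rot":[0,0,0]},{"fingers":1,"linear":[40,-42,0],"rot":[0,0,0]},{"fingers":1,"linear":[40,-42,0],"rot":[0,0,0]},{"fingers":1,"linear":[40,-42,0],"rot":[0,0,0]},{"fingers":1,"linear":[40,-42,0],"rot":[0,0,0]},{"fingers":1,"linear":[40,-42,0],"rot":[0,0,0]},{"fingers":1,"linear":[30,-32,0],"rot":[0,0,0]},{"fingers":1,"linear":[0,0,0],"rot":[0,0,0]}]'
python3 to.py .5728 .2419 .255 15.95
```

```text
time_s: 3.1
tool_pos: [0.5676, 0.2344, 0.2568]
tool_rot: [[0.959, 0.283, 0.013], [0.283, -0.959, -0.005], [0.011, 0.009, -1.0]]
contact_force: [-0.6, -1.2, 0.3]
opening: 0.0855
t 3.1 pos [0.5676 0.2344 0.2568] F [-0.6 -1.2  0.3] open 85.5
linear [ 7.1 -5.8  1.8] rot [ 0.5  -0.64  0.51]
```

```bash
python3 -m inch '[{"fingers":1,"linear":[7,-6,2],"rot":[0.5,-0.6,0.5]},{"fingers":1,"linear":[0,0,25],"rot":[0,0,0]},{"fingers":1,"linear":[0,0,25],"rot":[0,0,0]},{"fingers":1,"linear":[0,0,0],"rot":[0,0,0]}]'
python3 to.py .5728 .2419 .158 15.95
python3 - <<'E'
from h import *
for n in("side","top"):
    im=bot.get_image(n)[:,:,::-1]; cv2.imwrite(f"pics/{n}1.png",im)
s=cv2.imread("pics/side1.png")[110:230,260:400]
cv2.imwrite("pics/cs1.png",cv2.resize(s,None,fx=5,fy=5,interpolation=2))
E
```

```text
time_s: 3.6
tool_pos: [0.5727, 0.2398, 0.2042]
tool_rot: [[0.963, 0.271, -0.001], [0.271, -0.963, 0.001], [-0.0, -0.001, -1.0]]
contact_force: [-0.1, -0.8, -0.3]
opening: 0.0855
t 3.6 pos [0.5727 0.2398 0.2042] F [-0.1 -0.8 -0.3] open 85.5
linear [ 0.7 -2.  46.2] rot [-0.04  0.02 -0.25]
```

View pics/cs1.png

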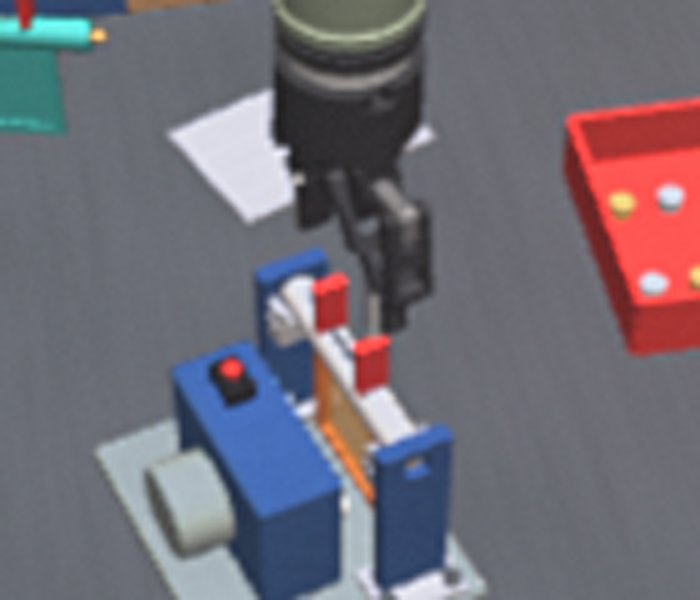

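```bash
python3 -m inch '[{"fingers":1,"linear":[0.7,-2,15],"rot":[0,0,-0.2]},{"fingers":1,"linear":[0,0,15],"rot":[0,0,0]},{"fingers":0.8,"linear":[0,0,14],"rot":[0,0,0]},{"fingers":0.6,"linear":[0,0,5],"rot":[0,0,0]},{"fingers":0.55,"linear":[0,0,0],"rot":[0,0,0]}]' 30
python3 to.py .5728 .2419 .154 15.95
```

```text
time_s: 4.32
tool_pos: [0.5752, 0.2428, 0.1561]
tool_rot: [[0.962, 0.274, 0.007], [0.274, -0.962, 0.004], [0.008, -0.002, -1.0]]
contact_force: [0.5, 0.9, -0.3]
opening: 0.0662
t 4.33 pos [0.5752 0.2428 0.1561] F [ 0.5  0.9 -0.3] open 66.2
linear [-2.6  0.2  2.1] rot [-0.09 -0.43 -0.07]
```

```bash
python3 -m inch '[{"fingers":0.48,"linear":[-2.6,0,2],"rot":[0,-0.4,0]},{"fingers":0.44,"linear":[0,0,0],"rot":[0,0,0]},{"fingers":0.41,"linear":[0,0,0],"rot":[0,0,0]}]' 30
python3 to.py .5728 .2419 .154 15.95
python3 -m inch '[{"fingers":0.38,"linear":[0,0,-0.3],"rot":[0,0,0]},{"fingers":0.36,"linear":[0,0,-0.3],"rot":[0,0,0]}]' 30
python3 to.py .5728 .2419 .154 15.95
python3 - <<'E'
from h import *
for n in("side","top"):
    im=bot.get_image(n)[:,:,::-1]; cv2.imwrite(f"pics/{n}2.png",im)
s=cv2.imread("pics/side2.png")[130:230,280:380];t=cv2.imread("pics/top2.png")[140:210,260:360]
f=lambda a:cv2.resize(a,(400,int(a.shape[0]*400/a.shape[1])),interpolation=2)
a,b=f(s),f(t);b=cv2.copyMakeBorder(b,0,a.shape[0]-b.shape[0],0,0,0)
cv2.imwrite("pics/cs2.png",np.hstack([a,b]))
E
```

```text
time_s: 4.7
tool_pos: [0.5731, 0.2421, 0.1549]
tool_rot: [[0.962, 0.274, 0.001], [0.274, -0.962, 0.002], [0.002, -0.001, -1.0]]
contact_force: [0.4, -0.8, -1.0]
opening: 0.0602
t 4.7 pos [0.5731 0.2421 0.1549] F [ 0.4 -0.8 -1. ] open 60.2
linear [-0.4  0.1  0.9] rot [-0.07 -0.11 -0.05]
time_s: 4.95
tool_pos: [0.5731, 0.2422, 0.1554]
tool_rot: [[0.962, 0.274, 0.001], [0.274, -0.962, 0.002], [0.002, -0.002, -1.0]]
contact_force: [-0.2, -0.0, -1.9]
opening: 0.0581
t 4.95 pos [0.5731 0.2422 0.1554] F [-0.2 -0.  -1.9] open 58.1
linear [-0.4  0.2  1.4] rot [-0.09 -0.11 -0.06]
```

View pics/cs2.png

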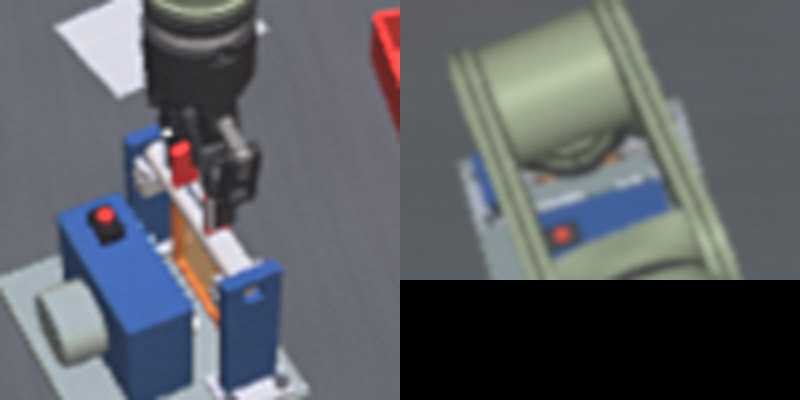

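```bash
python3 -m inch '[{"fingers":0.30,"linear":[0,0,-0.5],"rot":[0,0,0]},{"fingers":0.24,"linear":[0,0,-0.5],"rot":[0,0,0]},{"fingers":0.18,"linear":[0,0,-0.4],"rot":[0,0,0]},{"fingers":0.12,"linear":[0,0,-0.4],"rot":[0,0,0]}]' 30
python3 to.py .5728 .2419 .154 15.95
python3 -m inch '[{"fingers":0.06,"linear":[0,0,-0.4],"rot":[0,0,0]},{"fingers":0.0,"linear":[0,0,-0.4],"rot":[0,0,0]},{"fingers":-0.06,"linear":[0,0,-0.3],"rot":[0,0,0]}]' 30
python3 to.py .5728 .2419 .154 15.95
```

```text
time_s: 5.55
tool_pos: [0.5731, 0.2422, 0.1573]
tool_rot: [[0.962, 0.274, 0.002], [0.274, -0.962, 0.002], [0.002, -0.002, -1.0]]
contact_force: [-0.3, -1.1, -1.5]
opening: 0.0477
t 5.55 pos [0.5731 0.2422 0.1573] F [-0.3 -1.1 -1.5] open 47.7
linear [-0.4  0.2  3.3] rot [-0.09 -0.12 -0.05]
time_s: 5.92
tool_pos: [0.5731, 0.2422, 0.1584]
tool_rot: [[0.962, 0.274, 0.002], [0.274, -0.962, 0.002], [0.002, -0.002, -1.0]]
contact_force: [-0.1, 0.1, -0.9]
opening: 0.0403
t 5.92 pos [0.5731 0.2422 0.1584] F [-0.1  0.1 -0.9] open 40.3
linear [-0.4  0.2  4.4] rot [-0.09 -0.13 -0.06]
```

```bash
python3 -m inch '[{"fingers":-0.12,"linear":[0,0,-0.3],"rot":[0,0,0]},{"fingers":-0.2,"linear":[0,0,0],"rot":[0,0,0]},{"fingers":-0.3,"linear":[0,0,0],"rot":[0,0,0]},{"fingers":-0.5,"linear":[0,0,0],"rot":[0,0,0]}]' 40
python3 to.py .5728 .2419 .154 15.95
python3 - <<'E'
from h import *
im=bot.get_image("side")[:,:,::-1]; cv2.imwrite(f"pics/cs3.png",cv2.resize(im[130:230,280:380],None,fx=6,fy=6,interpolation=2))
E
```

```text
time_s: 6.42
tool_pos: [0.5732, 0.242, 0.1593]
tool_rot: [[0.962, 0.274, 0.002], [0.274, -0.962, 0.002], [0.003, -0.001, -1.0]]
contact_force: [-0.2, -0.2, 2.3]
opening: 0.0362
t 6.42 pos [0.5732 0.242  0.1593] F [-0.2 -0.2  2.3] open 36.2
linear [-0.4  0.   5.3] rot [-0.07 -0.16 -0.05]
```

View pics/cs3.png

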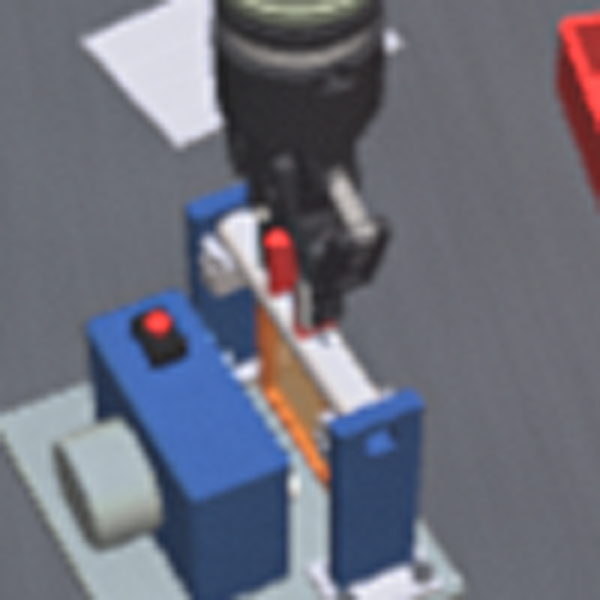

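```bash
python3 -m inch '[{"fingers":-0.5,"linear":[0,0,-1],"rot":[0,0,0]},{"fingers":-0.5,"linear":[0,0,-1],"rot":[0,0,0]},{"fingers":-0.5,"linear":[0,0,-1.5],"rot":[0,0,0]},{"fingers":-0.5,"linear":[0,0,-2],"rot":[0,0,0]}]' 40
python3 to.py .5728 .2419 .154 15.95
python3 -m inch '[{"fingers":-0.5,"linear":[0,0,-3],"rot":[0,0,0]},{"fingers":-0.5,"linear":[0,0,-4],"rot":[0,0,0]}]' 40
python3 to.py .5728 .2419 .154 15.95
```

```text
time_s: 6.98
tool_pos: [0.5716, 0.2417, 0.1618]
tool_rot: [[0.962, 0.274, -0.003], [0.274, -0.962, 0.0], [-0.003, -0.001, -1.0]]
contact_force: [0.5, -0.1, -3.9]
opening: 0.0362
t 6.97 pos [0.5716 0.2417 0.1618] F [ 0.5 -0.1 -3.9] open 36.2
linear [1.2 0.1 7.8] rot [-0.07  0.18 -0.06]
time_s: 7.22
tool_pos: [0.5715, 0.2417, 0.1689]
tool_rot: [[0.962, 0.274, -0.004], [0.274, -0.962, 0.0], [-0.004, -0.001, -1.0]]
contact_force: [-0.0, -0.3, -3.6]
opening: 0.0362
t 7.22 pos [0.5715 0.2417 0.1689] F [-0.  -0.3 -3.6] open 36.2
linear [ 1.4  0.1 14.9] rot [-0.07  0.23 -0.06]
```

```bash
python3 -m inch '[{"fingers":-0.5,"linear":[0,0,-8],"rot":[0,0,0]},{"fingers":-0.5,"linear":[0,0,-14],"rot":[0,0,0]},{"fingers":-0.5,"linear":[0,0,-20],"rot":[0,0,0]},{"fingers":-0.5,"linear":[0,0,-22],"rot":[0,0,0]},{"fingers":-0.5,"linear":[0,0,-22],"rot":[0,0,0]},{"fingers":-0.5,"linear":[0,0,-18],"rot":[0,0,0]},{"fingers":-0.5,"linear":[0,0,-8],"rot":[0,0,0]},{"fingers":-0.5,"linear":[0,0,0],"rot":[0,0,0]}]' 40
python3 to.py .549 -.2306 .28 2.54
python3 - <<'E'
from h import *
for n in("side","top"):
    im=bot.get_image(n)[:,:,::-1]; cv2.imwrite(f"pics/{n}4.png",im)
s=cv2.imread("pics/side4.png")[80:230,260:400]
cv2.imwrite("pics/cs4.png",cv2.resize(s,None,fx=4,fy=4,interpolation=2))
E
```

```text
time_s: 8.22
tool_pos: [0.5724, 0.2419, 0.2916]
tool_rot: [[0.962, 0.274, 0.003], [0.274, -0.962, 0.003], [0.003, -0.002, -1.0]]
contact_force: [1.0, 0.5, -3.3]
opening: 0.0359
t 8.22 pos [0.5724 0.2419 0.2916] F [ 1.   0.5 -3.3] open 35.9
linear [-151.9  448.    10.2] rot [-0.13 -0.18 13.35]
```

View pics/cs4.png

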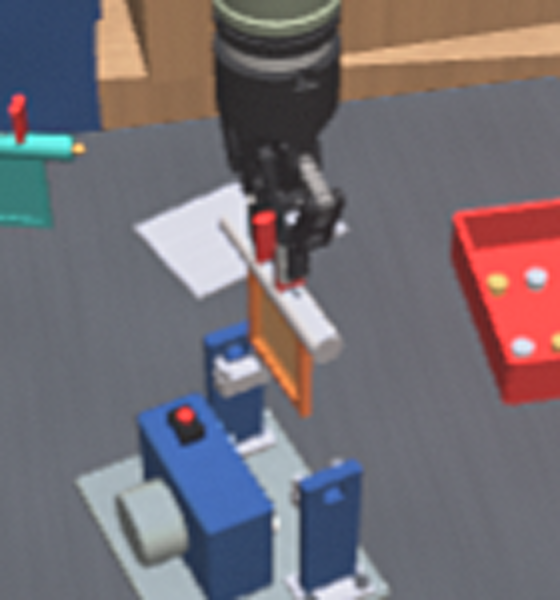

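```bash
python3 -m inch '[{"fingers":-0.5,"linear":[0,0,0],"rot":[0,0,2]},{"fingers":-0.5,"linear":[0,0,0],"rot":[0,0,4]},{"fingers":-0.5,"linear":[0,5,0],"rot":[0,0,4]},{"fingers":-0.5,"linear":[-2,15,0],"rot":[0,0,3]},{"fingers":-0.5,"linear":[-3,28,0],"rot":[0,0,0]},{"fingers":-0.5,"linear":[-4,38,0],"rot":[0,0,0]},{"fingers":-0.5,"linear":[-5,45,0],"rot":[0,0,0]},{"fingers":-0.5,"linear":[-5,45,0],"rot":[0,0,0]}]' 40
python3 to.py .549 -.2306 .28 2.54
```

```text
time_s: 9.32
tool_pos: [0.5586, 0.0594, 0.2847]
tool_rot: [[0.999, 0.038, -0.009], [0.038, -0.999, -0.003], [-0.009, 0.002, -1.0]]
contact_force: [1.2, 0.3, -3.1]
opening: 0.0362
t 9.32 pos [0.5586 0.0594 0.2847] F [ 1.2  0.3 -3.1] open 36.2
linear [-20.6 289.4   5.5] rot [ 0.13  0.53 -0.36]
```

```bash
python3 -m inch '[{"fingers":-0.5,"linear":[-3,45,0],"rot":[0,0.5,-0.4]},{"fingers":-0.5,"linear":[-3,45,0],"rot":[0,0,0]},{"fingers":-0.5,"linear":[-3,45,0],"rot":[0,0,0]},{"fingers":-0.5,"linear":[-3,45,0],"rot":[0,0,0]},{"fingers":-0.5,"linear":[-3,40,0],"rot":[0,0,0]},{"fingers":-0.5,"linear":[-2,30,0],"rot":[0,0,0]},{"fingers":-0.5,"linear":[-1,15,0],"rot":[0,0,0]},{"fingers":-0.5,"linear":[0,0,0],"rot":[0,0,0]}]' 40
python3 to.py .549 -.2306 .28 2.54
```

```text
time_s: 10.32
tool_pos: [0.5444, -0.2221, 0.2833]
tool_rot: [[1.0, 0.029, -0.006], [0.029, -1.0, -0.003], [-0.006, 0.003, -1.0]]
contact_force: [0.1, 0.5, -3.8]
opening: 0.0357
t 10.32 pos [ 0.5444 -0.2221  0.2833] F [ 0.1  0.5 -3.8] open 35.7
linear [4.4 8.7 3.3] rot [ 0.16  0.33 -0.89]
```

```bash
python3 -m inch '[{"fingers":-0.5,"linear":[4.4,8.7,3],"rot":[0.2,0.3,-0.9]},{"fingers":-0.5,"linear":[0,0,15],"rot":[0,0,0]},{"fingers":-0.5,"linear":[0,0,20],"rot":[0,0,0]},{"fingers":-0.5,"linear":[0,0,20],"rot":[0,0,0]},{"fingers":-0.5,"linear":[0,0,8],"rot":[0,0,0]},{"fingers":-0.5,"linear":[0,0,0],"rot":[0,0,0]}]' 40
python3 to.py .549 -.2306 .208 2.54
python3 - <<'E'
from h import *
for n in("side","top"):
    im=bot.get_image(n)[:,:,::-1]; cv2.imwrite(f"pics/{n}5.png",im)
def c(im,x,y,w,h,f=6):
    o=cv2.resize(im[y:y+h,x:x+w],None,fx=f,fy=f,interpolation=cv2.INTER_CUBIC)
    for i in range(0,w,10):
        cv2.line(o,(i*f+f//2,0),(i*f+f//2,6),(0,255,255),1);cv2.putText(o,str(x+i),(i*f-8,18),0,.35,(0,255,255),1)
    for i in range(0,h,10):
        cv2.line(o,(0,i*f+f//2),(6,i*f+f//2),(0,255,255),1);cv2.putText(o,str(y+i),(8,i*f+9),0,.35,(0,255,255),1)
    return o
cv2.imwrite("pics/cs5.png",c(cv2.imread("pics/side5.png"),300,260,110,100))
cv2.imwrite("pics/ct5.png",c(cv2.imread("pics/top5.png"),390,150,110,80))
E
```

```text
time_s: 11.08
tool_pos: [0.5492, -0.2255, 0.2119]
tool_rot: [[0.999, 0.051, -0.003], [0.051, -0.999, 0.005], [-0.003, -0.005, -1.0]]
contact_force: [0.5, -0.1, -4.1]
opening: 0.0361
t 11.07 pos [ 0.5492 -0.2255  0.2119] F [ 0.5 -0.1 -4.1] open 36.1
linear [-0.4  5.1  3.9] rot [-0.29  0.18  0.37]
```

View pics/cs5.png

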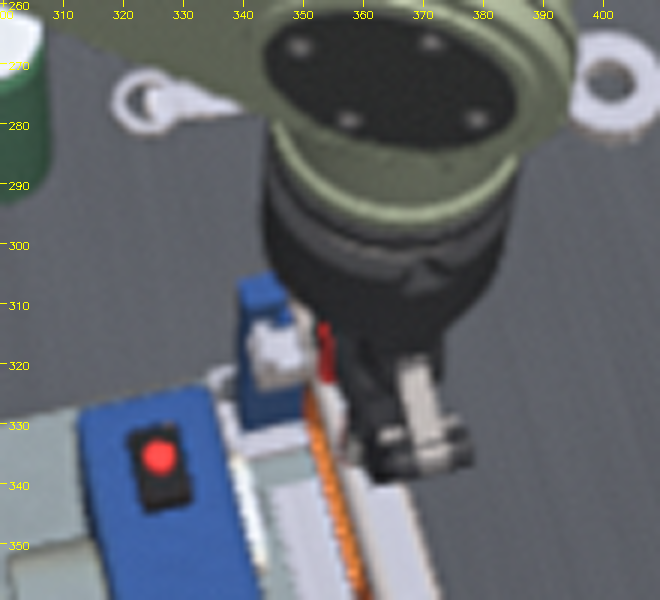

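View pics/ct5.png

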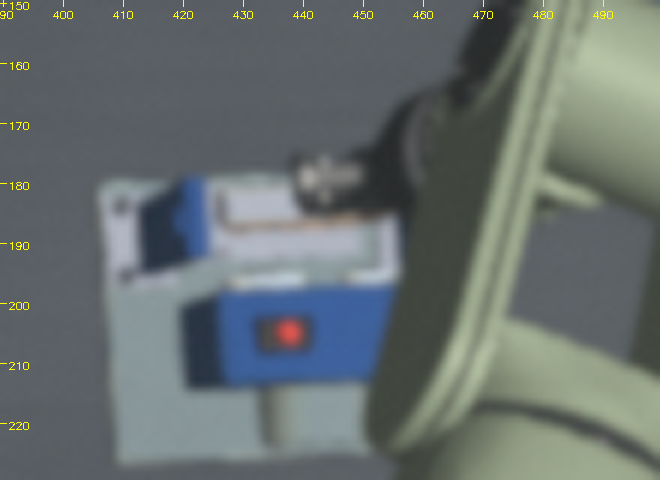

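```bash
python3 -m inch '[{"fingers":-0.5,"linear":[-0.4,3,2],"rot":[-0.3,0.2,0.4]},{"fingers":-0.5,"linear":[0,2,2],"rot":[0,0,0]},{"fingers":-0.5,"linear":[0,0,0],"rot":[0,0,0]}]' 40
python3 to.py .549 -.2306 .208 2.54
cat > pic.py <<'E'
import sys
from h import *
n,x,y,w,h,f,out=sys.argv[1],*map(int,sys.argv[2:7]),sys.argv[7]
im=bot.get_image(n)[:,:,::-1];cv2.imwrite("pics/full_"+out,im)
o=cv2.resize(im[y:y+h,x:x+w],None,fx=f,fy=f,interpolation=cv2.INTER_CUBIC)
for i in range(0,w,5):
    cv2.line(o,(i*f+f//2,0),(i*f+f//2,6),(0,255,255),1);cv2.putText(o,str(x+i),(i*f-8,18),0,.35,(0,255,255),1)
for i in range(0,h,5):
    cv2.line(o,(0,i*f+f//2),(6,i*f+f//2),(0,255,255),1);cv2.putText(o,str(y+i),(8,i*f+9),0,.35,(0,255,255),1)
cv2.imwrite("pics/"+out,o)
E
python3 pic.py side 330 305 75 75 8 cs6.png
```

```text
time_s: 11.55
tool_pos: [0.5503, -0.2317, 0.2105]
tool_rot: [[0.999, 0.043, 0.006], [0.043, -0.999, -0.003], [0.006, 0.003, -1.0]]
contact_force: [-0.2, 0.4, -3.5]
opening: 0.0362
t 11.55 pos [ 0.5503 -0.2317  0.2105] F [-0.2  0.4 -3.5] open 36.2
linear [-1.2 -1.1  2.5] rot [ 0.18 -0.32 -0.07]
```

View pics/cs6.png

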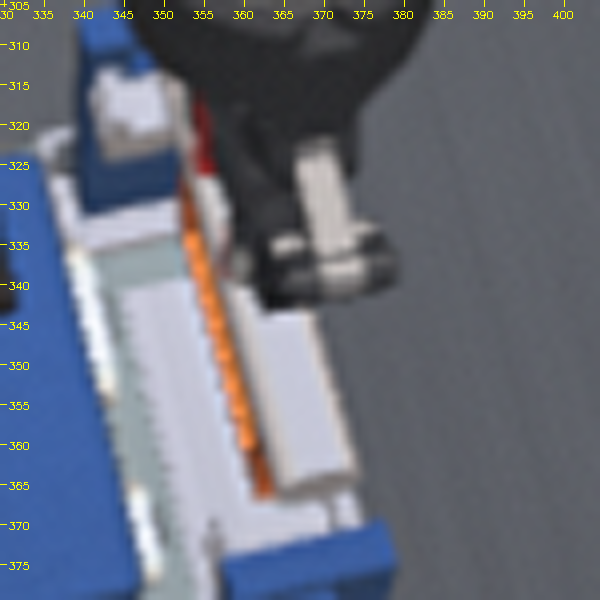

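```bash
cat > ov.py <<'E'
import sys
from h import *
# ov.py inpic out zaxis gx gy yaw tilt(deg about y) ; draws model of guard
im=cv2.imread(sys.argv[1]);out=sys.argv[2];gz,gx,gy,yaw=map(float,sys.argv[3:7])
f,x0,y0,w,h=8,330,305,75,75
o=cv2.resize(im[y0:y0+h,x0:x0+w],None,fx=f,fy=f,interpolation=2)
a=np.radians(yaw);R=np.array([[np.cos(a),-np.sin(a),0],[np.sin(a),np.cos(a),0],[0,0,1]])
def P(L): return proj("side",(R@np.array(L,float).T/1000).T+[gx,gy,gz])
def dr(L,c,cl=True):
    q=((P(L)-[x0,y0])*f+f/2).round().astype(int);cv2.polylines(o,[q.reshape(-1,1,2)],cl,c,1,cv2.LINE_AA)
t=np.linspace(0,2*np.pi,40)
for y in(-70,70): dr(np.c_[11*np.cos(t),0*t+y,11*np.sin(t)],(0,255,0))
for s in(-5,5): dr([[s,-42,-92],[s,42,-92]],(255,0,255),False)
for s in(-5,5): dr([[s,-42,-92],[s,-42,-11]],(255,0,255),False)
cv2.imwrite(out,o)
E
python3 ov.py pics/full_cs6.png pics/ov6.png .1758 .5503 -.2317 2.5
```

```text
(no output)
```

View pics/ov6.png

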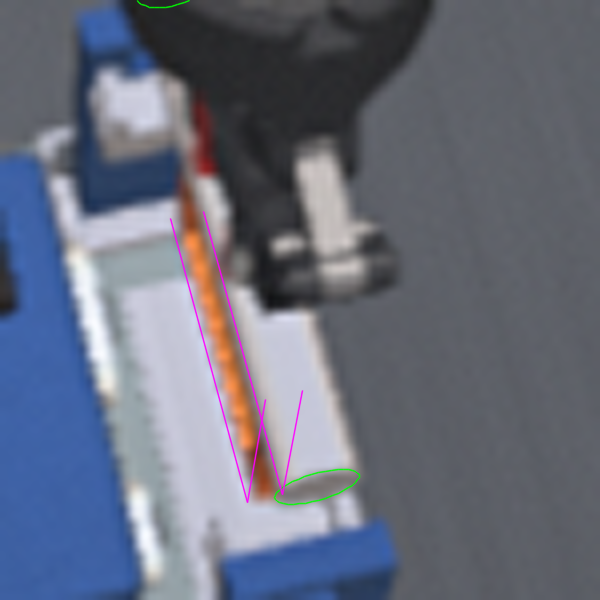

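```bash
python3 -m inch '[{"fingers":-0.5,"linear":[-1.2,-1.1,8],"rot":[0.2,-0.3,0]},{"fingers":-0.5,"linear":[0,0,8],"rot":[0,0,0]},{"fingers":-0.5,"linear":[0,0,5],"rot":[0,0,0]},{"fingers":-0.5,"linear":[0,0,0],"rot":[0,0,0]}]' 40
python3 to.py .549 -.2306 .186 2.54
python3 pic.py side 330 305 75 75 8 cs7.png
python3 - <<'E'
E
python3 ov.py pics/full_cs7.png pics/ov7.png $(python3 -c "
from plant import bot
p=bot.state()['tool_pos'];print(p[2]-.0347,p[0],p[1])") 2.5
```

```text
time_s: 12.1
tool_pos: [0.5487, -0.2304, 0.1876]
tool_rot: [[0.999, 0.043, -0.001], [0.043, -0.999, 0.001], [-0.001, -0.001, -1.0]]
contact_force: [-0.0, 0.4, -3.2]
opening: 0.0356
t 12.1 pos [ 0.5487 -0.2304  0.1876] F [-0.   0.4 -3.2] open 35.6
linear [0.3 0.2 1.6] rot [-0.07  0.05 -0.08]
```

View pics/ov7.png

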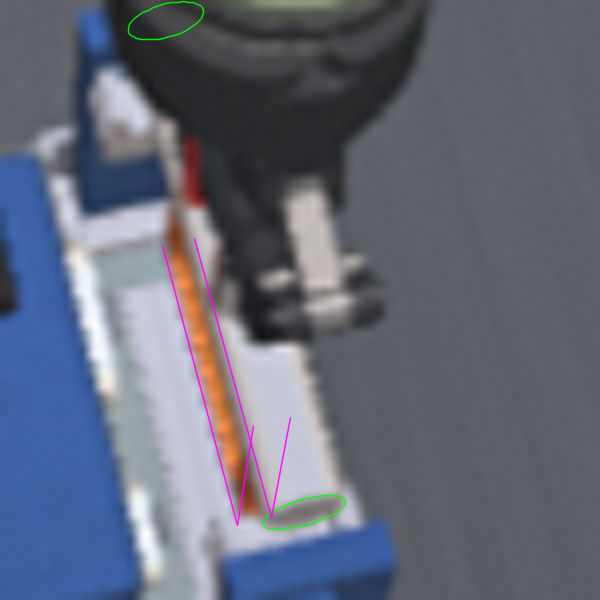

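```bash
python3 -m inch '[{"fingers":-0.5,"linear":[0,0,1],"rot":[0,0,0]},{"fingers":-0.5,"linear":[0,0,1],"rot":[0,0,0]},{"fingers":-0.5,"linear":[0,0,1],"rot":[0,0,0]},{"fingers":-0.5,"linear":[0,0,1],"rot":[0,0,0]}]' 40
python3 to.py .549 -.2306 .186 2.54
```

```text
time_s: 12.65
tool_pos: [0.5494, -0.2307, 0.1844]
tool_rot: [[0.999, 0.043, 0.001], [0.043, -0.999, 0.0], [0.001, -0.0, -1.0]]
contact_force: [-0.1, 0.9, -4.1]
opening: 0.0355
t 12.65 pos [ 0.5494 -0.2307  0.1844] F [-0.1  0.9 -4.1] open 35.5
linear [-0.4 -0.1 -1.6] rot [-0.01 -0.07 -0.07]
```

```bash
python3 -m inch '[{"fingers":-0.5,"linear":[0,0,1.5],"rot":[0,0,0]},{"fingers":-0.5,"linear":[0,0,1.5],"rot":[0,0,0]},{"fingers":-0.5,"linear":[0,0,1.5],"rot":[0,0,0]}]' 40
python3 to.py .549 -.2306 .186 2.54
```

```text
time_s: 13.02
tool_pos: [0.5494, -0.2307, 0.1797]
tool_rot: [[0.999, 0.043, 0.001], [0.043, -0.999, 0.0], [0.001, -0.0, -1.0]]
contact_force: [0.5, -0.0, -3.6]
opening: 0.0356
t 13.03 pos [ 0.5494 -0.2307  0.1797] F [ 0.5 -0.  -3.6] open 35.6
linear [-0.4 -0.1 -6.3] rot [-0.01 -0.08 -0.08]
```

```bash
python3 -m inch '[{"fingers":-0.5,"linear":[0,0,1.5],"rot":[0,0,0]},{"fingers":-0.5,"linear":[0,0,1.5],"rot":[0,0,0]},{"fingers":-0.5,"linear":[0,0,1.5],"rot":[0,0,0]},{"fingers":-0.5,"linear":[0,0,1.5],"rot":[0,0,0]}]' 40
python3 to.py .549 -.2306 .186 2.54
```

```text
time_s: 13.52
tool_pos: [0.5494, -0.2307, 0.1732]
tool_rot: [[0.999, 0.043, 0.001], [0.043, -0.999, 0.0], [0.001, -0.0, -1.0]]
contact_force: [-0.7, -0.3, -3.7]
opening: 0.0356
t 13.53 pos [ 0.5494 -0.2307  0.1732] F [-0.7 -0.3 -3.7] open 35.6
linear [ -0.3  -0.1 -12.8] rot [-0.01 -0.07 -0.07]
```

```bash
python3 -m inch '[{"fingers":-0.5,"linear":[-0.3,0,1],"rot":[0,0,0]},{"fingers":-0.5,"linear":[0,0,1],"rot":[0,0,0]},{"fingers":-0.5,"linear":[0,0,1],"rot":[0,0,0]}]' 40
python3 to.py .549 -.2306 .186 2.54
```

```text
time_s: 13.9
tool_pos: [0.5491, -0.2307, 0.17]
tool_rot: [[0.999, 0.043, 0.001], [0.043, -0.999, 0.0], [0.001, -0.0, -1.0]]
contact_force: [-0.1, 0.3, -5.1]
opening: 0.0357
t 13.9 pos [ 0.5491 -0.2307  0.17  ] F [-0.1  0.3 -5.1] open 35.7
linear [ -0.   -0.1 -16. ] rot [-0.01 -0.07 -0.07]
```

```bash
python3 -m inch '[{"fingers":-0.5,"linear":[0,0,1],"rot":[0,0,0]},{"fingers":-0.5,"linear":[0,0,1],"rot":[0,0,0]},{"fingers":-0.5,"linear":[0,0,1],"rot":[0,0,0]}]' 40
python3 to.py .549 -.2306 .186 2.54
```

```text
time_s: 14.28
tool_pos: [0.5491, -0.2307, 0.1668]
tool_rot: [[0.999, 0.043, 0.001], [0.043, -0.999, 0.0], [0.001, -0.0, -1.0]]
contact_force: [-0.1, 0.2, -5.0]
opening: 0.0357
t 14.28 pos [ 0.5491 -0.2307  0.1668] F [-0.1  0.2 -5. ] open 35.7
linear [ -0.   -0.1 -19.2] rot [-0.01 -0.08 -0.07]
```

```bash
python3 -m inch '[{"fingers":-0.5,"linear":[0,0,1],"rot":[0,0,0]},{"fingers":-0.5,"linear":[0,0,1],"rot":[0,0,0]},{"fingers":-0.5,"linear":[0,0,0.8],"rot":[0,0,0]}]' 40
python3 to.py .549 -.2306 .186 2.54
```

```text
time_s: 14.65
tool_pos: [0.5491, -0.2307, 0.1638]
tool_rot: [[0.999, 0.043, 0.001], [0.043, -0.999, 0.0], [0.001, -0.0, -1.0]]
contact_force: [0.3, -0.1, -4.4]
opening: 0.0359
t 14.65 pos [ 0.5491 -0.2307  0.1638] F [ 0.3 -0.1 -4.4] open 35.9
linear [ -0.1  -0.1 -22.2] rot [-0.01 -0.08 -0.07]
```

Axis ≈ 129 mm, no contact yet. The floor should be met near TCP 0.160.

```bash
python3 -m inch '[{"fingers":-0.5,"linear":[0,0,0.8],"rot":[0,0,0]},{"fingers":-0.5,"linear":[0,0,0.7],"rot":[0,0,0]}]' 40
python3 to.py .549 -.2306 .186 2.54
```

```text
time_s: 14.9
tool_pos: [0.5491, -0.2307, 0.1622]
tool_rot: [[0.999, 0.043, 0.001], [0.043, -0.999, 0.0], [0.001, -0.0, -1.0]]
contact_force: [-0.4, 0.0, -2.8]
opening: 0.0363
t 14.9 pos [ 0.5491 -0.2307  0.1622] F [-0.4  0.  -2.8] open 36.3
linear [ -0.1  -0.1 -23.8] rot [-0.01 -0.08 -0.08]
```

```bash
python3 -m inch '[{"fingers":-0.5,"linear":[0,0,0.6],"rot":[0,0,0]},{"fingers":-0.5,"linear":[0,0,0.6],"rot":[0,0,0]}]' 40
python3 to.py .549 -.2306 .186 2.54
```

```text
time_s: 15.15
tool_pos: [0.5491, -0.2307, 0.1609]
tool_rot: [[0.999, 0.043, 0.001], [0.043, -0.999, 0.0], [0.001, -0.0, -1.0]]
contact_force: [0.4, -0.4, -4.4]
opening: 0.0362
t 15.15 pos [ 0.5491 -0.2307  0.1609] F [ 0.4 -0.4 -4.4] open 36.2
linear [ -0.1  -0.1 -25.1] rot [-0.01 -0.08 -0.07]
```

```bash
python3 -m inch '[{"fingers":-0.5,"linear":[0,0,0.5],"rot":[0,0,0]},{"fingers":-0.5,"linear":[0,0,0.4],"rot":[0,0,0]}]' 40
python3 to.py .549 -.2306 .186 2.54
```

```text
time_s: 15.4
tool_pos: [0.5491, -0.2307, 0.1599]
tool_rot: [[0.999, 0.043, 0.001], [0.043, -0.999, 0.0], [0.001, -0.0, -1.0]]
contact_force: [1.2, -1.2, -3.4]
opening: 0.0361
t 15.4 pos [ 0.5491 -0.2307  0.1599] F [ 1.2 -1.2 -3.4] open 36.1
linear [ -0.1  -0.1 -26.1] rot [-0.   -0.08 -0.07]
```

```bash
python3 -m inch '[{"fingers":-0.5,"linear":[0,0,0.4],"rot":[0,0,0]}]' 40
python3 to.py .549 -.2306 .186 2.54;python3 pic.py side 330 305 75 75 8 cs8.png
```

```text
time_s: 15.52
tool_pos: [0.5491, -0.2307, 0.1596]
tool_rot: [[0.999, 0.043, 0.001], [0.043, -0.999, 0.0], [0.002, -0.0, -1.0]]
contact_force: [0.4, 0.2, -3.3]
opening: 0.0362
t 15.53 pos [ 0.5491 -0.2307  0.1596] F [ 0.4  0.2 -3.3] open 36.2
linear [ -0.1  -0.1 -26.4] rot [-0.   -0.09 -0.08]
```

View pics/cs8.png

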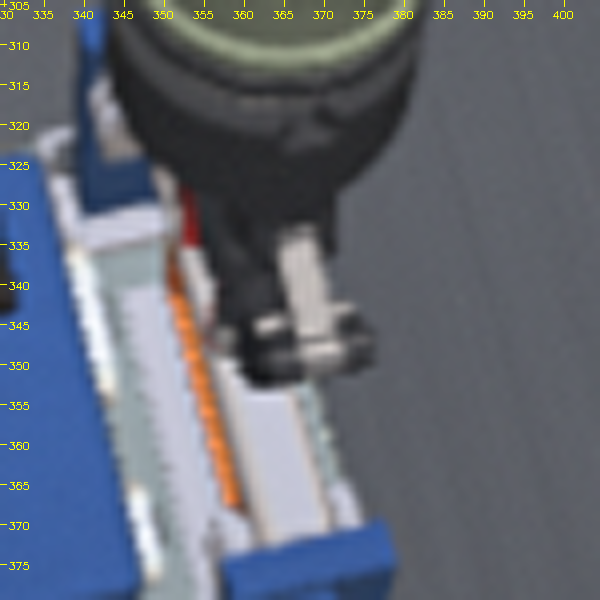

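```bash
python3 -m inch '[{"fingers":-0.5,"linear":[0,0,0.4],"rot":[0,0,0]}]' 40
python3 to.py .549 -.2306 .186 2.54
python3 -m inch '[{"fingers":-0.5,"linear":[0,0,0.4],"rot":[0,0,0]}]' 40|sed -n 4p
```

```text
time_s: 15.7
tool_pos: [0.5492, -0.2307, 0.1593]
tool_rot: [[0.999, 0.043, 0.002], [0.043, -0.999, 0.0], [0.002, -0.0, -1.0]]
contact_force: [-1.5, -0.2, -0.7]
opening: 0.0357
t 15.7 pos [ 0.5492 -0.2307  0.1593] F [-1.5 -0.2 -0.7] open 35.7
linear [ -0.1  -0.1 -26.7] rot [-0.   -0.09 -0.07]
contact_force: [0.1, -0.7, -1.4]
```

```bash
python3 -m inch '[{"fingers":-0.5,"linear":[0,0,0.4],"rot":[0,0,0]}]' 40
python3 to.py .549 -.2306 .186 2.54
```

```text
time_s: 15.95
tool_pos: [0.5492, -0.2307, 0.1593]
tool_rot: [[0.999, 0.043, 0.002], [0.043, -0.999, -0.0], [0.002, 0.0, -1.0]]
contact_force: [-1.4, 0.4, 0.2]
opening: 0.0359
t 15.95 pos [ 0.5492 -0.2307  0.1593] F [-1.4  0.4  0.2] open 35.9
linear [ -0.1  -0.1 -26.7] rot [ 0.01 -0.11 -0.07]
```

```bash
python3 -m inch '[{"fingers":-0.14,"linear":[0,0,0],"rot":[0,0,0]},{"fingers":-0.1,"linear":[0,0,0.2],"rot":[0,0,0]}]' 20
python3 to.py .549 -.2306 .186 2.54
python3 -m inch '[{"fingers":-0.06,"linear":[0,0,0.3],"rot":[0,0,0]},{"fingers":0,"linear":[0,0,0.3],"rot":[0,0,0]}]' 20
python3 to.py .549 -.2306 .186 2.54
```

```text
time_s: 16.2
tool_pos: [0.5492, -0.2307, 0.1587]
tool_rot: [[0.999, 0.043, 0.002], [0.043, -0.999, -0.0], [0.002, 0.0, -1.0]]
contact_force: [0.6, -0.7, -3.8]
opening: 0.0384
t 16.2 pos [ 0.5492 -0.2307  0.1587] F [ 0.6 -0.7 -3.8] open 38.4
linear [ -0.1  -0.1 -27.3] rot [ 0.01 -0.12 -0.07]
time_s: 16.45
tool_pos: [0.5494, -0.2308, 0.1581]
tool_rot: [[0.999, 0.043, 0.002], [0.043, -0.999, -0.0], [0.002, 0.0, -1.0]]
contact_force: [-0.8, 0.6, -1.9]
opening: 0.0428
t 16.45 pos [ 0.5494 -0.2308  0.1581] F [-0.8  0.6 -1.9] open 42.8
linear [ -0.3  -0.2 -27.9] rot [ 0.02 -0.13 -0.07]
```

```bash
python3 -m inch '[{"fingers":0.06,"linear":[0,0,0.6],"rot":[0,0,0]},{"fingers":0.12,"linear":[0,0,0.5],"rot":[0,0,0]}]' 20
python3 to.py .549 -.2306 .186 2.54
python3 -m inch '[{"fingers":0.18,"linear":[0,0,0.5],"rot":[0,0,0]},{"fingers":0.24,"linear":[0,0,0.5],"rot":[0,0,0]}]' 20
python3 to.py .549 -.2306 .186 2.54
```

```text
time_s: 16.7
tool_pos: [0.5496, -0.2309, 0.1573]
tool_rot: [[0.999, 0.043, 0.003], [0.043, -0.999, -0.0], [0.003, 0.001, -1.0]]
contact_force: [-1.0, 0.2, -0.4]
opening: 0.0477
t 16.7 pos [ 0.5496 -0.2309  0.1573] F [-1.   0.2 -0.4] open 47.7
linear [ -0.5  -0.3 -28.7] rot [ 0.03 -0.16 -0.08]
time_s: 16.95
tool_pos: [0.5497, -0.2309, 0.1563]
tool_rot: [[0.999, 0.043, 0.003], [0.043, -0.999, -0.001], [0.003, 0.001, -1.0]]
contact_force: [0.6, -0.2, 0.6]
opening: 0.0527
t 16.95 pos [ 0.5497 -0.2309  0.1563] F [ 0.6 -0.2  0.6] open 52.7
linear [ -0.6  -0.3 -29.7] rot [ 0.04 -0.18 -0.08]
```

```bash
python3 -m inch '[{"fingers":0.30,"linear":[0,0,0.5],"rot":[0,0,0]},{"fingers":0.36,"linear":[0,0,0.5],"rot":[0,0,0]},{"fingers":0.42,"linear":[0,0,0.3],"rot":[0,0,0]}]' 20
python3 to.py .549 -.2306 .186 2.54
python3 -m inch '[{"fingers":0.5,"linear":[0,0,0],"rot":[0,0,0]},{"fingers":0.7,"linear":[0,0,0],"rot":[0,0,0]},{"fingers":0.9,"linear":[0,0,0],"rot":[0,0,0]},{"fingers":1,"linear":[0,0,0],"rot":[0,0,0]}]' 20
python3 to.py .549 -.2306 .186 2.54
python3 pic.py side 330 300 75 75 8 cs9.png
```

```text
time_s: 17.32
tool_pos: [0.55, -0.2311, 0.1553]
tool_rot: [[0.999, 0.043, 0.004], [0.043, -0.999, -0.001], [0.004, 0.001, -1.0]]
contact_force: [-0.1, -0.1, 0.4]
opening: 0.0605
t 17.32 pos [ 0.55   -0.2311  0.1553] F [-0.1 -0.1  0.4] open 60.5
linear [ -0.9  -0.5 -30.7] rot [ 0.06 -0.23 -0.08]
time_s: 17.82
tool_pos: [0.5507, -0.2314, 0.1565]
tool_rot: [[0.999, 0.043, 0.006], [0.043, -0.999, -0.002], [0.006, 0.002, -1.0]]
contact_force: [-0.2, -0.7, -1.0]
opening: 0.0858
t 17.82 pos [ 0.5507 -0.2314  0.1565] F [-0.2 -0.7 -1. ] open 85.8
linear [ -1.5  -0.8 -29.5] rot [ 0.13 -0.37 -0.08]
```

View pics/cs9.png

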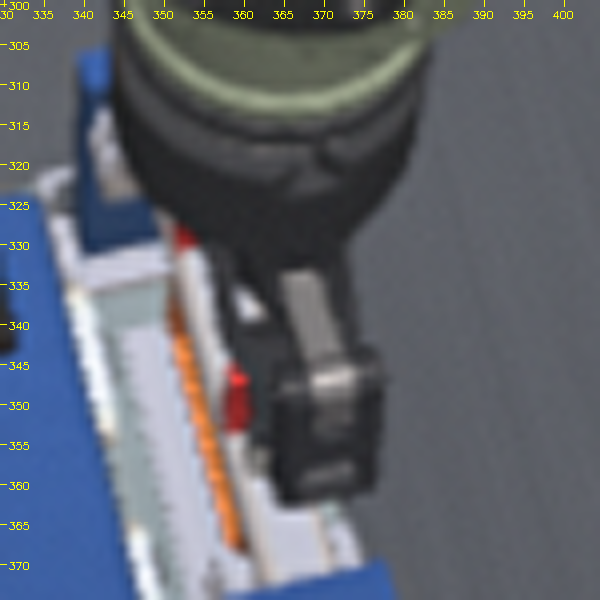

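Fingers are clear of the tabs; withdraw straight up.

```bash
python3 -m inch '[{"fingers":1,"linear":[0,0,-5],"rot":[0,0,0]},{"fingers":1,"linear":[0,0,-10],"rot":[0,0,0]},{"fingers":1,"linear":[0,0,-20],"rot":[0,0,0]},{"fingers":1,"linear":[0,0,-30],"rot":[0,0,0]},{"fingers":1,"linear":[0,0,-40],"rot":[0,0,0]},{"fingers":1,"linear":[-45,0,-20],"rot":[0,0,0]},{"fingers":1,"linear":[-55,0,0],"rot":[0,0,0]},{"fingers":1,"linear":[-55,0,0],"rot":[0,0,0]}]' 20
python3 to.py .549 -.2306 .186 2.54
python3 pic.py side 330 300 60 100 8 cs10.png; python3 pic.py top 400 165 75 50 10 ct10.png
```

```text
time_s: 18.88
tool_pos: [0.3951, -0.2386, 0.2887]
tool_rot: [[0.999, 0.047, 0.012], [0.047, -0.999, -0.006], [0.012, 0.007, -1.0]]
contact_force: [-0.9, 0.2, 0.9]
opening: 0.0854
t 18.88 pos [ 0.3951 -0.2386  0.2887] F [-0.9  0.2  0.9] open 85.4
linear [152.9  -1.5 104.5] rot [ 0.37 -0.68  0.14]
```

View pics/cs10.png

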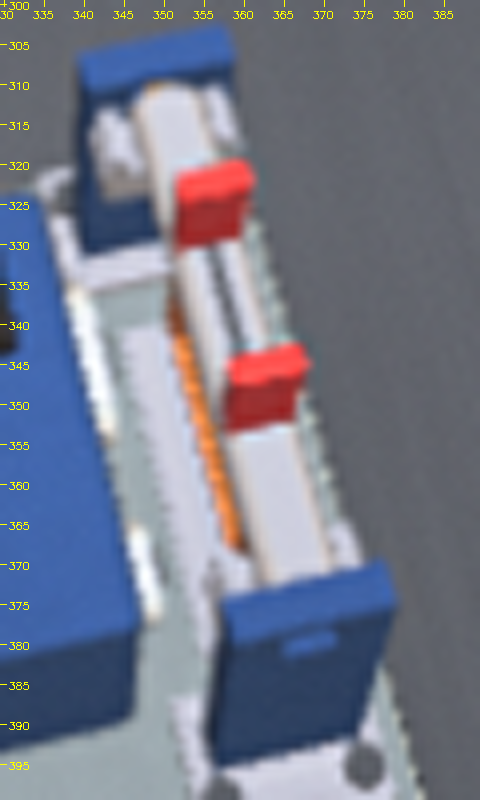

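View pics/ct10.png

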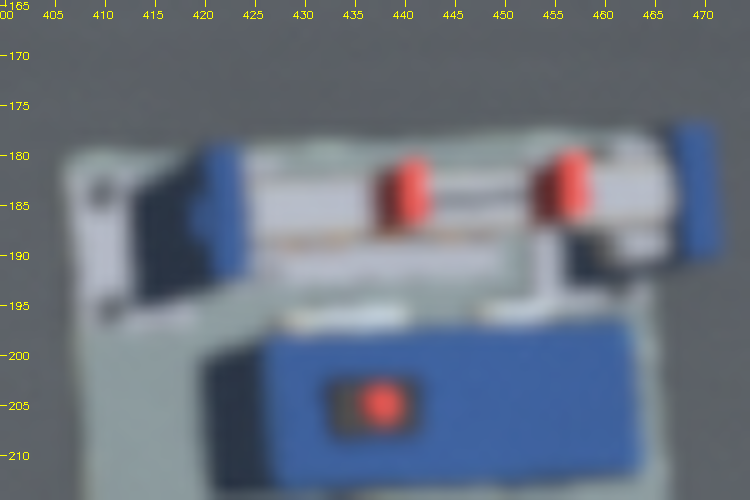

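Run:
```python
from h import *
S=lambda x,y:(330+(x-4)/8,300+(y-4)/8); T=lambda x,y:(400+(x-5)/10,165+(y-5)/10)
# tab l (+y): outer y=+h1, inner h1-8 ; tab r outer -h2
obs=[("side",-10,'l',0,S(175,182)),("side",10,'l',0,S(247,160)),("side",10,'l',1,S(254,180)),("side",-10,'l',1,S(180,202)),
("side",-10,'r',1,S(228,362)),("side",10,'r',1,S(302,345)),("side",10,'r',0,S(308,368)),("side",-10,'r',0,S(230,386)),
("top",10,'l',0,T(400,162)),("top",10,'l',1,T(422,158)),("top",-10,'l',1,T(432,222)),("top",-10,'l',0,T(405,227)),
("top",10,'r',1,T(560,152)),("top",10,'r',0,T(582,150)),("top",-10,'r',0,T(592,210)),("top",-10,'r',1,T(566,215))]
a=np.radians(2.54)
def res(p):
    gx,gy,z,h1,h2=p;r=[]
    for n,x,w,i,uv in obs:
        y=(h1-8*i) if w=='l' else -(h2-8*i)
        P=[(gx+x*np.cos(a)-y*np.sin(a))/1e3,(gy+x*np.sin(a)+y*np.cos(a))/1e3,z/1e3]
        r+=list(proj(n,P)[0]-uv)
    # weak prior tying centre to fork middle
    r.append((gy+230.6)/2)
    return np.array(r)
f=least_squares(res,[549,-230.6,172,30,30]);print(f.x.round(1),"span",(f.x[3]+f.x[4]).round(1),"axis",f.x[2]-47,"rms",np.sqrt(np.mean(f.fun**2)));print(f.fun[:-1].reshape(-1,2).round(1).tolist())
c=CAL["side"];o=-c['R'].T@c['t'];print("cam",o)
for nm,P in(("A",(.5728+.08*.275,.2419-.08*.96)),("B",(.549,-.31))):
    d=np.array([*P,.125])-o;print(nm,np.degrees(np.arctan2(-d[2],np.hypot(*d[:2]))))
# where a home pin tip of r would project in B, and window sill
for z in(.121,.125,.129):print(z,proj("side",[.549+.0035,-.2306-.080,z]))
print("window outer top/bottom",proj("side",[.5527,-.3145,.1325]),proj("side",[.5527,-.3145,.1175]))
im=cv2.imread("pics/full_cs10.png");cv2.imwrite("pics/w10.png",cv2.resize(im[368:388,352:386],None,fx=20,fy=20,interpolation=2))
```

```text
[ 550.4 -230.6  170.3   29.6   30.5] span 60.1 axis 123.27051412557947 rms 0.33032876666546546
[[0.0, -0.9], [-0.0, -0.1], [0.1, 0.8], [0.4, 0.0], [-0.2, -0.4], [-0.2, -0.4], [0.1, 0.4], [0.6, 0.3], [0.0, -0.0], [0.3, 0.3], [-0.3, 0.0], [-0.0, -0.4], [0.0, 0.3], [0.3, 0.4], [-0.2, 0.5], [-0.1, 0.1]]
cam [ 0.42424404 -0.56935854  1.04365412]
A 50.62195058143082
B 72.60483687499323
0.121 [[367.81932623 378.28985155]]
0.125 [[367.95156997 377.7002389 ]]
0.129 [[368.08474308 377.10642508]]
window outer top/bottom [[368.74049934 378.45931977]] [[368.23436052 380.65910512]]
```

View pics/w10.png

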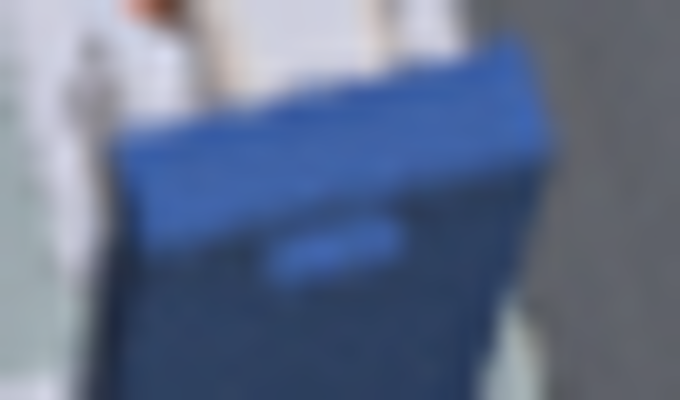

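```bash
python3 -m inch '[{"fingers":1,"linear":[-20,0,-10],"rot":[0,0,0]},{"fingers":1,"linear":[0,0,0],"rot":[0,0,0]},{"fingers":1,"linear":[0,0,0],"rot":[0,0,0]},{"fingers":1,"linear":[0,0,0],"rot":[0,0,0]}]'|head -2
python3 - <<'E'
from h import *
im=bot.get_image("side")[:,:,::-1];cv2.imwrite("pics/side11.png",im)
t=bot.get_image("top")[:,:,::-1];cv2.imwrite("pics/top11.png",t)
a=cv2.imread("pics/side0.png");d=cv2.absdiff(a,im)
print("diff bystander area",d[250:298,280:420].max(),d[250:298,280:420].mean())
b=cv2.imread("pics/top0.png");d=cv2.absdiff(b,t);print(d[130:230,360:392].max(),d[130:230,360:392].mean())
E
```

```text
time_s: 19.48
tool_pos: [0.3735, -0.2392, 0.3008]
diff bystander area 79 4.684672619047619
5 1.7298958333333334
```

View pics/side11.png

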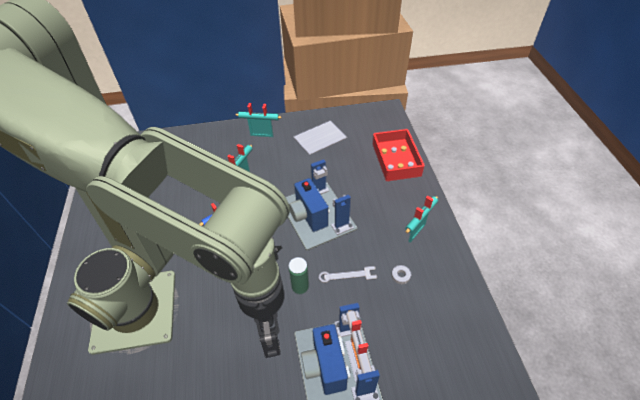

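The guard with red tabs sits in unit B at (357,345). Unit A's fork is empty at (330,200). The can (299,275), spanner (347,275) and bearing (401,274) have not moved.

```bash
python3 -c "
from plant import bot
print(bot.sign_off())"
```

```text
the job is handed in; nothing more can be done
None
```

The orange guard is now in unit_b's fork, down in both saddles with both pins sprung home. I handed the job in at about 19.5 s of the 72 s allowed. sign_off reported no verdict, so what follows rests on my own checks.

I pinched the red tabs while easing the hand up and lifted the guard off unit_a. I carried it over the bystanders and lowered it into unit_b's fork, which I had located from its cheek tops in both pictures. Then I let the tabs out while easing the hand down and withdrew the arm.

**Last checks:**
- **Forces:** every contact-force component read after a move stayed within about 5 N, including the guard's weight.
- **Seating:** the guard touched down with the tool at the same height (159.3 mm) as when it sat in unit_a. The side picture shows the barrel between the lips and cheeks.
- **Pins:** the tabs measure 60.1 mm over the outside, against 60 mm with both pins home.
- **Bystanders:** the can, spanner and bearing show no change in the top picture. The side picture differs only where I took the arm's wrist to be in the compared area.

**Disagreements and limits:**
- The picture fit put the hinge axis at 123.3 mm instead of 125 mm, which is within the calibration's roughly 2 mm.
- The pin tips cannot be seen from these cameras, so "pins home" rests on the tab spacing.

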